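# Drain plug out of the green gear unit

## Robot

A 7-joint arm with a two-finger parallel gripper is mounted at the origin on the work surface. World frame = base frame: x ahead of the robot, y to its left, z up, the work surface at z = 0. Lengths are in m, angles in rad, forces in N, time in s.
With the tool pointing down it reaches from about 0.425 to 0.925 m from the base axis. Payload 6.8 kg.
Tool frame: the origin (TCP) lies midway between the tips of the shut fingers; the grasp point (between the pads) lies 19 mm behind it; z points along the fingers, y is the line along which they close (so a half turn about z gives the same grasp; the last joint's range is limited). The gripper opens to 85 mm and grips with 20 to 120 N. Pads are 22 mm wide; open, the fingers measure 114 mm over their backs; the gripper's body (76 mm by 85 mm) begins 54 mm behind the grasp point. The pads swing forward as they close: fully open they stand 13 mm farther back than shut.
Start: joints at [-1.365, 0.477, 0.022, 1.555, -0.011, 1.109, -0.083], TCP at [0.208, 0.642, 0.231] pointing down, gripper open.
Joint ranges: [-2.96, 2.96], [-0.34, 2.1], [-1.41, 1.46], [0.24, 2.44], [-1.37, 4.51], [0.17, 1.92], [-2.96, 2.96]. Speed limits (rad/s): [2.39, 2.39, 3.14, 3.14, 3.14, 3.14, 3.14].

## Interface

Orientations are given as a rotation vector (axis times angle).
In Python, from bench import get_obs, grab_frame, camera_params, r gives the robot as it stands.
- The arm moves only by the shell command python3 -m jog 'ROWS' [FORCE]. ROWS is JSON, a list of rows, each an object of numbers: "rx", "ry", "rz": the turn, a rotation vector about the world's x, y, z scaled (see below); "x", "y", "z": the shift along the world's x, y, z scaled (see below); "jaw": the opening, from -1 (shut) to 1 (fully open). In form: [{"rx": .., "ry": .., "rz": .., "x": .., "y": .., "z": .., "jaw": ..}, ...]. A call has 1 to 8 rows; each row shifts and turns the commanded pose from where the row before left it; what a row does not reach is not made up. The controller multiplies each number of a shift by 60 mm and each number of a turn by 10 degrees. A row lasts 1/8 s, in which the tool goes at most 62.5 mm and 10.7 degrees, less where a joint would pass 70% of its speed; a pose out of reach is approached as far as the arm can. A call with a number of a shift or a turn outside -1 to 1 is refused whole. A call with a gripper value outside its range is refused whole. The fingers move at their own pace and stop on an object; FORCE is the grip in N (left out, the last holds). Time passes only in rows, so rows that do not move let the fingers close. It gives the time, the measured TCP pose, the force, the opening and the grip force at its end, in the units of the state.
- get_obs(): the state, without advancing time (a new reading comes with each control period).
- grab_frame(name): name is "scene" or "top" or "wrist"; returns the picture (480x640x3 uint8, red, green, blue); there is no depth.
- camera_params(name): a dict with "fx", "fy", "cx", "cy" (pixels), "R" (3x3) and "t" (3): a world point X has camera coordinates R X + t. Camera axes: x right, y down, z forward; pixel columns grow to the right and rows downward; lengths in m; the calibration is good to about 2 mm. A picture is of the moment at which its call begins: read the wrist's pose just before it. camera_params takes no time and is no camera call; for the wrist camera it gives the pose at the moment of the call.
- r.hand_in(): hands the job in; it is judged then, once.
The state is a dict: "clock": time; "joints": joint angles; "qvel": joint speeds; "tau": joint torques, N m; "tcp_pos": TCP position; "orientation": TCP orientation; "contact_force": force on the tool from outside, world axes, zero at the start; "moment": the same for the moment, N m; "grip_width": finger opening in m; "gripper_force": force on a finger pad.
Only numpy, scipy, OpenCV 4.12 (cv2) and the standard library are available. Lean on these libraries where they do the work, as an engineer would, in place of code of your own. Each camera call takes 0.05 s, during which the arm holds its last target. There are 200 camera calls.

## Task

Unscrew the brass wing plug from the green gear unit: turn it anticlockwise, as seen facing the plug, until the coarse thread lets go, then draw it straight out of its port. Lower it into the blue parts tray, without dropping it, and leave it lying there; leave the plug of the red unit alone.

Things in the scene. Friction and masses are not known exactly. Their poses are not given: they have to be found in the camera images.
- plug_grip (a point): Grip point of the GREEN unit's brass wing plug: middle of its wing's upper half. Wing: bar 72 mm long, 12 thick (y), 20 deep (x), centred on the plug axis; this point is 24 mm from the axis. x: along the plug axis, out of the port; z: along the wing, away from the axis. It starts leaning 25 deg clockwise of upright (seen facing plug). Behind: neck, 40 wide collar, shank 19 thick, 40 long. 200 g.
- port (a point): Mouth centre of the green unit's port, on the plug axis, 110 mm above the table. x: out of the port, level, within 15 deg of straight away from the robot; z up. Wing starts 30 mm out. Thread frees after 35 deg anticlockwise (positive about x), backing out 3 mm; stop at 70: turn about 52. Then pull 45 mm or more straight out. Boss 48 wide, 42 long; fixed case behind it 120 deep, 130 wide, 158 high.
- tray: Blue open parts tray, fixed on the table between and beyond the units: 200 mm (its x) by 150 mm (its y) outside, 35 mm high, walls and floor 4 mm thick. Origin at the centre of its underside, z up.
- other_plug_grip (a point): The same point on the identical brass plug of the RED gear unit, a bystander to leave alone; axes as for the green unit's plug. An orange drinks can and a black tumbler also stand about.
Mind the look-alikes: they are no part of the job. Leave any purple look-alike of the part that bears plug_grip alone.

How it is judged:
By the outcome, as a careful person would: the job done as asked, in the order asked, and still so for the second after the job is handed in, with the robot touching nothing.
It also fails if it takes over 45 s, if anything falls off the work surface, if the arm or the gripper's body presses on something with over 40 N, if the wrist force passes 120 N, or if a joint passes its speed limit or range.

## Working session

There is one attempt and no reset: what is moved stays moved. The work goes in short steps, Python scripts to look and compute and a shell command to move; the robot and the scene stay as the last step left them, time stands still between calls to the robot, and variables do not carry over. Pictures are saved under pics/ and viewed, at most 12 in all, crops included, and the job is handed in when it is done.

```bash
mkdir -p pics; cat > h.py <<'E'
import numpy as np,cv2
from bench import get_obs, grab_frame, camera_params, r
from scipy.spatial.transform import Rotation as Ro
def snap(n,f):
    im=grab_frame(n); cv2.imwrite('pics/'+f,im[:,:,::-1]); return im
def ray(c,u,v):
    d=np.array(c['R']).T@np.array([(u-c['cx'])/c['fx'],(v-c['cy'])/c['fy'],1]); o=-np.array(c['R']).T@np.array(c['t']); return o,d/np.linalg.norm(d)
def plane(c,u,v,z):
    o,d=ray(c,u,v); return o+d*(z-o[2])/d[2]
def tri(rs):
    A=sum(np.eye(3)-np.outer(d,d) for o,d in rs); b=sum((np.eye(3)-np.outer(d,d))@o for o,d in rs); return np.linalg.solve(A,b)
def proj(c,X):
    p=np.array(c['R'])@np.array(X)+np.array(c['t']); return c['cx']+c['fx']*p[0]/p[2],c['cy']+c['fy']*p[1]/p[2]
E
python3 - <<'E'
from h import *
a=snap('scene','s1.png');b=snap('top','t1.png')
for n in('scene','top'):
    c=camera_params(n);print(n,c['fx'],-np.array(c['R']).T@c['t'],np.array(c['R'])[2])
o=get_obs();print(o['clock'],o['tcp_pos'],o['orientation'])
E
```

```text
scene 461.189942934233 [1.14172661 0.19313306 0.47712249] [-0.80207853 -0.2457378  -0.54431881]
top 605.7256175127623 [ 0.42125717 -0.00896004  0.91694427] [ 0.17393847  0.04314106 -0.98381109]
0.1 [0.20821059 0.64154678 0.23042655] [-4.90803297e-01 -3.10290479e+00  2.53453272e-03]
```

View pics/s1.png

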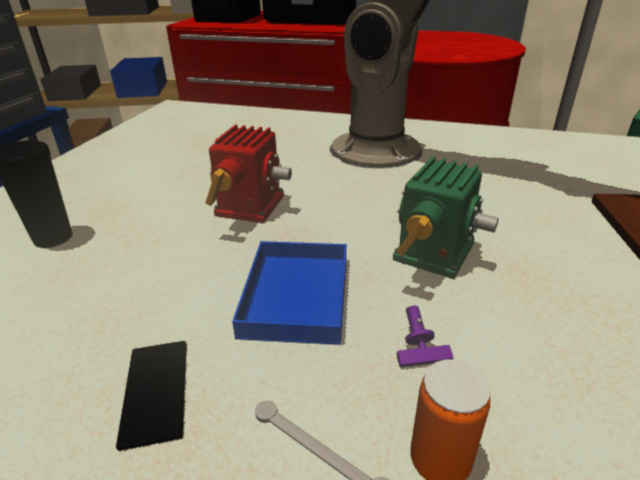

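View pics/t1.png

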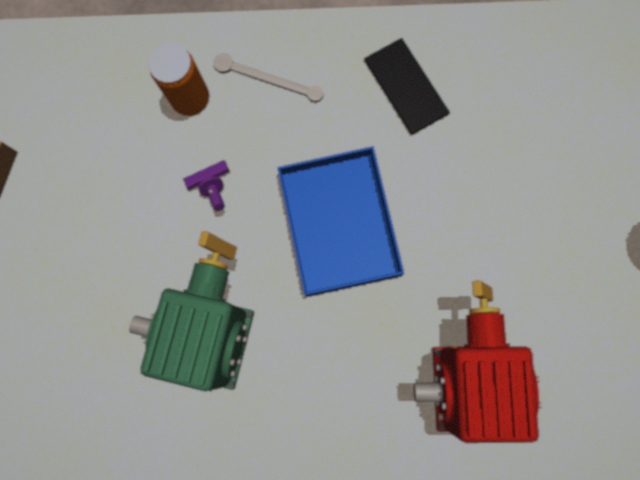

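Scene view: green unit's brass plug at (420,228), red unit's plug at (218,180), and a purple look-alike lying at (425,340). In the top view these are at (217,245), (482,292) and (208,183). I choose the brass plug on the green unit. Next is a close crop of it in both views.

```bash
python3 - <<'E'
from h import *
a=cv2.imread('pics/s1.png')[205:265,385:465];b=cv2.imread('pics/t1.png')[225:315,130:260]
a=cv2.resize(a,None,fx=5,fy=5,interpolation=cv2.INTER_CUBIC);b=cv2.resize(b,None,fx=3,fy=3,interpolation=cv2.INTER_CUBIC)
a=np.pad(a,((0,0),(0,0),(0,0)));w=np.zeros((300,800,3),np.uint8);w[:300,:400]=a;w[:270,400:790]=b
cv2.imwrite('pics/c1.png',w)
def big(m):
    n,l,s,_=cv2.connectedComponentsWithStats(m.astype(np.uint8));i=1+np.argmax(s[1:,4]);return (l==i)
for n,f in(('scene','s1'),('top','t1')):
    im=cv2.imread(f'pics/{f}.png');h=cv2.cvtColor(im,cv2.COLOR_BGR2HSV);c=camera_params(n)
    H,S,V=h[...,0],h[...,1],h[...,2]
    xs=np.arange(640)[None,:]
    m=(H>12)&(H<32)&(S>130)&(V>60)&((xs>385)&(xs<465) if n=='scene' else (xs>150)&(xs<260))
    m&=(np.arange(480)[:,None]>190)&(np.arange(480)[:,None]<290)
    m=big(m);p=np.argwhere(m)[:,::-1].astype(np.int32);print(n,'brass',len(p),p.mean(0),cv2.approxPolyDP(cv2.convexHull(p),1.5,True)[:,0].tolist())
    m=big((H>100)&(H<130)&(S>150)&(V>60)&(np.arange(480)[:,None]>140)&(xs>200));p=np.argwhere(m)[:,::-1].astype(np.int32)
    q=cv2.approxPolyDP(cv2.convexHull(p),4,True)[:,0];print('tray',q.tolist())
    for u in q: print(plane(c,*u,.035).round(3))
    if n=='top':
        m=big((H>60)&(H<95)&(S>80));p=np.argwhere(m)[:,::-1].astype(np.int32);q=cv2.approxPolyDP(cv2.convexHull(p),3,True)[:,0]
        for u in q: print('green',u,plane(c,*u,.158).round(3))
E
```

```text
scene brass 682 [416.03225806 230.80498534] [[429, 218], [432, 227], [430, 234], [403, 254], [397, 252], [408, 219], [413, 215], [425, 215]]
tray [[345, 245], [340, 326], [302, 330], [233, 321], [261, 242]]
[0.509 0.043 0.035]
[0.699 0.083 0.035]
[0.72  0.036 0.035]
[ 0.729 -0.061  0.035]
[ 0.538 -0.099  0.035]
top brass 642 [216.17757009 249.32866044] [[235, 248], [233, 257], [225, 268], [200, 261], [200, 240], [203, 232]]
tray [[402, 272], [306, 294], [279, 168], [371, 148]]
[ 0.539 -0.1    0.035]
[0.508 0.04  0.035]
[0.701 0.08  0.035]
[ 0.729 -0.06   0.035]
green [225 271] [0.527 0.137 0.158]
green [250 318] [0.467 0.104 0.158]
green [234 382] [0.389 0.123 0.158]
green [203 389] [0.381 0.162 0.158]
green [145 374] [0.4   0.235 0.158]
green [142 367] [0.408 0.239 0.158]
green [147 337] [0.445 0.234 0.158]
green [163 293] [0.5   0.216 0.158]
green [198 264] [0.537 0.172 0.158]
```

View pics/c1.png

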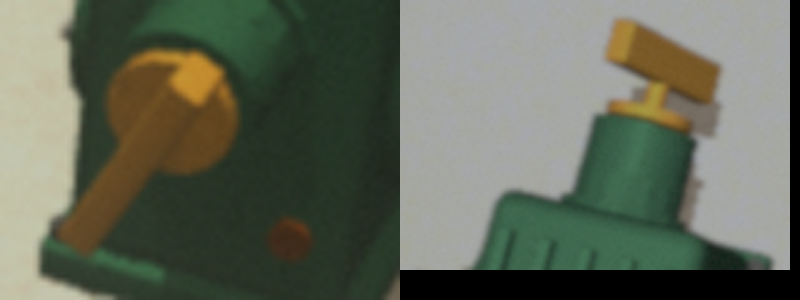

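The crop shows the brass wing on the green boss. Its upper end face is at scene (425,221) and top (204,238), and the bar leans to the right as seen facing it, as described. I'll triangulate its corners.

```bash
python3 - <<'E'
from h import *
cs,ct=camera_params('scene'),camera_params('top')
P={}
for k,s,t in(('A',(420,221.4),(209,233.3)),('B',(396.6,251.4),(236.7,247.7)),('E',(424.6,221),(204,238))):
    X=tri([ray(cs,*s),ray(ct,*t)]);P[k]=X;print(k,X.round(4),np.round(proj(cs,X)-np.array(s),1),np.round(proj(ct,X)-np.array(t),1))
d=P['A']-P['B'];print(np.linalg.norm(d),d/np.linalg.norm(d))
# yaw from boss: collar centre at z .11 top (ray) & case back
hb=None
for yaw in(0,-5,-10,-15,5,10,15):
    y=np.radians(yaw);x=np.array([np.cos(y),np.sin(y),0]);l=np.array([-np.sin(y),np.cos(y),0])
    w=np.cos(np.radians(25))*np.array([0,0,1])+np.sin(np.radians(25))*l   # clockwise facing => +left
    t=np.cross(w,x) # thickness
    if t@l<0:t=-t
    mid=(P['A']+P['B'])/2; c0=mid-10*1e-3*x+6e-3*t
    print(yaw,'w',w.round(3),'c',c0.round(4),'port',(c0-.03*x).round(4))
o=get_obs();print(Ro.from_rotvec(o['orientation']).as_matrix().round(3))
E
```

```text
A [0.5795 0.1638 0.1423] [-1.7  0.2] [-1.7  0.2]
B [0.5707 0.1361 0.0806] [-0.6  0. ] [-0.6  0.1]
E [0.5737 0.1702 0.1406] [-1.3  0.1] [-1.3  0.2]
0.06816388469353567 [0.12864089 0.40698519 0.90433101]
0 w [0.    0.423 0.906] c [0.5651 0.1554 0.1089] port [0.5351 0.1554 0.1089]
-5 w [0.037 0.421 0.906] c [0.5656 0.1563 0.1089] port [0.5357 0.1589 0.1089]
-10 w [0.073 0.416 0.906] c [0.5662 0.1571 0.1089] port [0.5367 0.1623 0.1089]
-15 w [0.109 0.408 0.906] c [0.5669 0.1578 0.1089] port [0.5379 0.1656 0.1089]
5 w [-0.037  0.421  0.906] c [0.5647 0.1545 0.1089] port [0.5348 0.1519 0.1089]
10 w [-0.073  0.416  0.906] c [0.5643 0.1536 0.1089] port [0.5348 0.1484 0.1089]
15 w [-0.109  0.408  0.906] c [0.564  0.1526 0.1089] port [0.5351 0.1449 0.1089]
[[-0.951  0.309 -0.   ]
 [ 0.309  0.951 -0.002]
 [-0.    -0.002 -1.   ]]
```

```bash
cat >> h.py <<'E'
def frame(phi,yaw=np.radians(-13.5)):
    "phi: anticlockwise wing angle deg from upright; returns tool R, xout, w"
    x=np.array([np.cos(yaw),np.sin(yaw),0]); w=Ro.from_rotvec(x*np.radians(phi)).apply([0,0,1]); z=-w; tx=-x
    return np.c_[tx,np.cross(z,tx),z],x,w
def delta(pos,Rt):
    o=get_obs(); d=np.array(pos)-o['tcp_pos']; rv=(Ro.from_matrix(Rt)*Ro.from_rotvec(o['orientation']).inv()).as_rotvec(degrees=True)
    print('shift/60',(d/.06).round(3),'turn/10',(rv/10).round(3),'| tcp',np.round(o['tcp_pos'],4),'F',np.round(o['contact_force'],1),'t',o['clock'],'grip',o['grip_width'],o['gripper_force'])
C=np.array([.5667,.1576,.110])
E
python3 - <<'E'
from h import *
R,x,w=frame(-25);print(w);delta(C+.125*w,R)
E
```

```text
[0.09865827 0.41094129 0.90630779]
shift/60 [ 6.18  -7.21  -0.119] turn/10 [-2.398  0.677  0.44 ] | tcp [0.2082 0.6415 0.2304] F [-0.1  0.5 -0.5] t 0.1 grip 0.0854576766949923 0.0
```

```bash
python3 -m jog '[{"x":0.3,"y":-0.35,"z":0.5,"jaw":1},{"x":0.6,"y":-0.7,"z":0.2},{"x":0.6,"y":-0.7,"rx":-0.3,"ry":0.1,"rz":0.05},{"x":0.6,"y":-0.7,"rx":-0.4,"ry":0.1,"rz":0.08},{"x":0.6,"y":-0.7,"rx":-0.4,"ry":0.1,"rz":0.08},{"x":0.6,"y":-0.7,"rx":-0.4,"ry":0.12,"rz":0.08},{"x":0.6,"y":-0.7,"rx":-0.4,"ry":0.12,"rz":0.08},{"x":0.6,"y":-0.7,"rx":-0.4,"ry":0.12,"rz":0.07}]'
python3 - <<'E'
from h import *
R,x,w=frame(-25);delta(C+.125*w,R)
E
```

```text
shift/60 [ 6.18  -7.21  -0.119] turn/10 [-2.398  0.677  0.44 ] | tcp [0.2082 0.6415 0.2304] F [-0.1  0.5 -0.5] t 0.1 grip 0.0854576766949923 0.0validation failed for argument at $[0]...
```

```bash
python3 -m jog '[{"rx":0,"ry":0,"rz":0,"x":0.3,"y":-0.35,"z":0.5,"jaw":1},{"rx":0,"ry":0,"rz":0,"x":0.6,"y":-0.7,"z":0.2,"jaw":1},{"rx":-0.3,"ry":0.1,"rz":0.05,"x":0.6,"y":-0.7,"z":0,"jaw":1},{"rx":-0.4,"ry":0.1,"rz":0.08,"x":0.6,"y":-0.7,"z":0,"jaw":1},{"rx":-0.4,"ry":0.1,"rz":0.08,"x":0.6,"y":-0.7,"z":0,"jaw":1},{"rx":-0.4,"ry":0.12,"rz":0.08,"x":0.6,"y":-0.7,"z":0,"jaw":1},{"rx":-0.4,"ry":0.12,"rz":0.08,"x":0.6,"y":-0.7,"z":0,"jaw":1},{"rx":-0.4,"ry":0.12,"rz":0.07,"x":0.6,"y":-0.7,"z":0,"jaw":1}]'
python3 - <<'E'
from h import *
R,x,w=frame(-25);delta(C+.125*w,R)
E
```

```text
clock: 1.1
tcp_pos: [0.4792, 0.3256, 0.2731]
orientation: [-0.354, -3.002, 0.64]
contact_force: [0.2, 0.3, -1.0]
grip_width: 0.0858
gripper_force: 0.0
shift/60 [ 1.664 -1.944 -0.83 ] turn/10 [-0.094  0.007 -0.001] | tcp [0.4792 0.3256 0.2731] F [ 0.2  0.3 -1. ] t 1.1 grip 0.08580692759229777 0.0
```

```bash
python3 -m jog '[{"rx":0,"ry":0,"rz":0,"x":0.6,"y":-0.6,"z":0,"jaw":1},{"rx":0,"ry":0,"rz":0,"x":0.6,"y":-0.6,"z":-0.1,"jaw":1},{"rx":0,"ry":0,"rz":0,"x":0.2,"y":-0.4,"z":-0.3,"jaw":1},{"rx":0,"ry":0,"rz":0,"x":0.05,"y":-0.1,"z":-0.2,"jaw":1},{"rx":0,"ry":0,"rz":0,"x":0,"y":0,"z":0,"jaw":1}]'
python3 - <<'E'
from h import *
R,x,w=frame(-25);delta(C+.125*w,R)
c=camera_params('wrist');im=snap('wrist','w1.png')
for s in(.036,-.036,.024,0):print(s,np.round(proj(c,C+s*w),1))
print('front/back top edge',proj(c,C+.036*w+.01*x),proj(c,C+.036*w-.01*x),'axis',proj(c,C-.03*x))
E
```

```text
clock: 1.72
tcp_pos: [0.5642, 0.2256, 0.2361]
orientation: [-0.354, -3.002, 0.637]
contact_force: [-0.5, 0.1, 0.1]
grip_width: 0.0851
gripper_force: 0.0
shift/60 [ 0.247 -0.277 -0.214] turn/10 [-0.104  0.    -0.001] | tcp [0.5642 0.2256 0.2361] F [-0.5  0.1  0.1] t 1.725 grip 0.08505008098936845 0.0
0.036 [309.  261.3]
-0.036 [310.1 235.8]
0.024 [309.2 256.2]
0 [309.6 247. ]
front/back top edge (np.float64(309.12026607443545), np.float64(273.82107160784847)) (np.float64(308.9134386747881), np.float64(248.5382786223108)) axis (np.float64(309.3584093393876), np.float64(212.17631973906515))
```

View pics/w1.png

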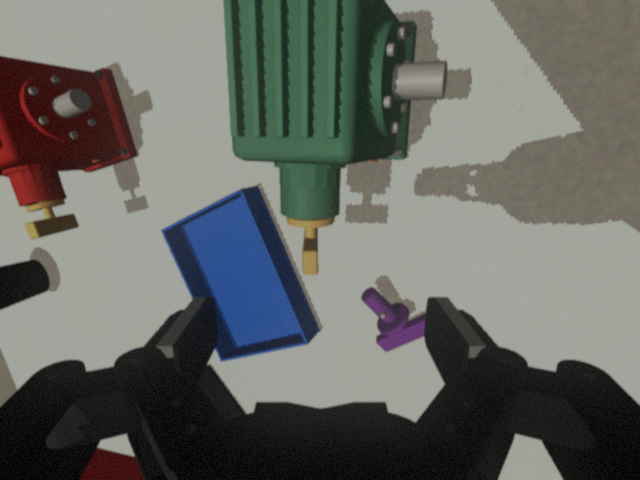

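The wrist view shows the wing's end face at (310,262), within 1 px of the prediction, with the boss axis running vertically at column 310. The estimate holds, so I'll descend along the wing.

```bash
python3 -m jog '[{"rx":-0.1,"ry":0,"rz":0,"x":0.25,"y":-0.28,"z":-0.2,"jaw":1},{"rx":0,"ry":0,"rz":0,"x":-0.05,"y":-0.2,"z":-0.45,"jaw":1},{"rx":0,"ry":0,"rz":0,"x":-0.05,"y":-0.2,"z":-0.45,"jaw":1},{"rx":0,"ry":0,"rz":0,"x":0,"y":0,"z":0,"jaw":1}]'
python3 - <<'E'
from h import *
R,x,w=frame(-25);delta(C+.005*w,R)
c=camera_params('wrist');im=snap('wrist','w2.png')
print(proj(c,C+.036*w+.01*x),proj(c,C+.036*w-.01*x))
h=cv2.cvtColor(im,cv2.COLOR_RGB2HSV);m=(h[...,0]>12)&(h[...,0]<32)&(h[...,1]>110)&(h[...,2]>130)
for v in range(200,400,8):
    u=np.where(m[v,230:400])[0]
    if len(u)>3:print(v,u.min()+230,u.max()+230)
E
```

```text
clock: 2.28
tcp_pos: [0.5735, 0.1824, 0.1696]
orientation: [-0.356, -2.996, 0.668]
contact_force: [-0.4, 0.7, 0.3]
grip_width: 0.0853
gripper_force: 0.0
shift/60 [-0.105 -0.38  -0.917] turn/10 [ 0.012 -0.005  0.008] | tcp [0.5735 0.1824 0.1696] F [-0.4  0.7  0.3] t 2.275 grip 0.08529872144737842 0.0
(np.float64(322.90846667101687), np.float64(293.7124917802484)) (np.float64(322.91642372463906), np.float64(258.01160983129563))
216 292 302
224 301 319
232 316 320
240 316 321
288 314 333
```

```bash
python3 -m jog '[{"rx":0,"ry":0,"rz":0,"x":-0.05,"y":-0.19,"z":-0.45,"jaw":1},{"rx":0,"ry":0,"rz":0,"x":-0.05,"y":-0.19,"z":-0.45,"jaw":1},{"rx":0,"ry":0,"rz":0,"x":0,"y":0,"z":0,"jaw":0},{"rx":0,"ry":0,"rz":0,"x":0,"y":0,"z":0,"jaw":-1},{"rx":0,"ry":0,"rz":0,"x":0,"y":0,"z":0,"jaw":-1},{"rx":0,"ry":0,"rz":0,"x":0,"y":0,"z":0,"jaw":-1},{"rx":0,"ry":0,"rz":0,"x":0,"y":0,"z":0,"jaw":-1}]' 60
python3 - <<'E'
from h import *
R,x,w=frame(-25);delta(C+.005*w,R)
E
```

```text
clock: 3.2
tcp_pos: [0.5689, 0.1615, 0.1184]
orientation: [-0.357, -3.001, 0.663]
contact_force: [-0.6, 0.6, 4.9]
grip_width: 0.0111
gripper_force: 61.6
shift/60 [-0.028 -0.031 -0.064] turn/10 [-0.008  0.02   0.002] | tcp [0.5689 0.1615 0.1184] F [-0.6  0.6  4.9] t 3.2 grip 0.011064412783065766 61.556153297424316
```

```bash
python3 -m jog '[{"rx":0.42,"ry":-0.1,"rz":0,"x":0.003,"y":-0.012,"z":0.004,"jaw":-1},{"rx":0.42,"ry":-0.1,"rz":0,"x":0.004,"y":-0.012,"z":0.003,"jaw":-1},{"rx":0.42,"ry":-0.1,"rz":0,"x":0.003,"y":-0.012,"z":0.003,"jaw":-1},{"rx":0.42,"ry":-0.1,"rz":0,"x":0.004,"y":-0.012,"z":0.002,"jaw":-1},{"rx":0.42,"ry":-0.1,"rz":0,"x":0.003,"y":-0.012,"z":0.001,"jaw":-1},{"rx":0,"ry":0,"rz":0,"x":0,"y":0,"z":0,"jaw":-1}]' 90
python3 - <<'E'
from h import *
o=get_obs();print(o['moment'])
R,x,w=frame(-3.4);delta(C+.0088*w+.0018*x,R)
E
```

```text
clock: 3.95
tcp_pos: [0.5704, 0.1573, 0.1195]
orientation: [-0.375, -3.115, 0.087]
contact_force: [1.0, 0.1, 7.6]
grip_width: 0.0102
gripper_force: 91.1
[-0.14269811  0.00771805 -0.0365912 ]
shift/60 [-0.03   0.006 -0.011] turn/10 [-0.017  0.023  0.021] | tcp [0.5704 0.1573 0.1195] F [1.  0.1 7.6] t 3.95 grip 0.010176333208515005 91.09371185302734
```

```bash
python3 -m jog '[{"rx":0.42,"ry":-0.1,"rz":0,"x":0.004,"y":-0.012,"z":0.001,"jaw":-1},{"rx":0.42,"ry":-0.1,"rz":0,"x":0.004,"y":-0.012,"z":0,"jaw":-1},{"rx":0.42,"ry":-0.1,"rz":0,"x":0.003,"y":-0.012,"z":-0.001,"jaw":-1},{"rx":0.42,"ry":-0.1,"rz":0,"x":0.004,"y":-0.012,"z":-0.002,"jaw":-1},{"rx":0.42,"ry":-0.1,"rz":0,"x":0.003,"y":-0.011,"z":-0.003,"jaw":-1},{"rx":0.42,"ry":-0.1,"rz":0,"x":0.004,"y":-0.011,"z":-0.003,"jaw":-1},{"rx":0.42,"ry":-0.1,"rz":0,"x":0.003,"y":-0.011,"z":-0.004,"jaw":-1},{"rx":0,"ry":0,"rz":0,"x":0,"y":0,"z":0,"jaw":-1}]'
python3 - <<'E'
from h import *
o=get_obs();print(o['moment'])
R,x,w=frame(27);delta(C+.0088*w+.0045*x,R)
E
```

```text
clock: 4.95
tcp_pos: [0.5723, 0.1521, 0.1182]
orientation: [0.359, 2.98, 0.716]
contact_force: [0.1, -3.4, 9.4]
grip_width: 0.01
gripper_force: 91.5
[-0.23866347  0.25606885  0.03502473]
shift/60 [-0.036  0.009 -0.007] turn/10 [-0.002 -0.002  0.024] | tcp [0.5723 0.1521 0.1182] F [ 0.1 -3.4  9.4] t 4.95 grip 0.010040075589357841 91.47493958473206
```

```bash
python3 -m jog '[{"rx":0,"ry":0,"rz":0,"x":0.08,"y":-0.019,"z":0.004,"jaw":-1},{"rx":0,"ry":0,"rz":0,"x":0.08,"y":-0.019,"z":0,"jaw":-1},{"rx":0,"ry":0,"rz":0,"x":0.08,"y":-0.019,"z":0,"jaw":-1},{"rx":0,"ry":0,"rz":0,"x":0,"y":0,"z":0,"jaw":-1}]'
```

```text
clock: 5.45
tcp_pos: [0.5863, 0.1498, 0.1179]
orientation: [0.354, 2.983, 0.713]
contact_force: [0.3, -2.7, 5.8]
grip_width: 0.0101
gripper_force: 90.9
```

```bash
python3 -m jog '[{"rx":0,"ry":0,"rz":0,"x":0.13,"y":-0.031,"z":0,"jaw":-1},{"rx":0,"ry":0,"rz":0,"x":0.13,"y":-0.031,"z":0,"jaw":-1},{"rx":0,"ry":0,"rz":0,"x":0.13,"y":-0.031,"z":0,"jaw":-1},{"rx":0,"ry":0,"rz":0,"x":0.13,"y":-0.031,"z":0,"jaw":-1},{"rx":0,"ry":0,"rz":0,"x":0.13,"y":-0.031,"z":0,"jaw":-1},{"rx":0,"ry":0,"rz":0,"x":0.13,"y":-0.031,"z":0,"jaw":-1},{"rx":0,"ry":0,"rz":0,"x":0.13,"y":-0.031,"z":0,"jaw":-1},{"rx":0,"ry":0,"rz":0,"x":0,"y":0,"z":0,"jaw":-1}]'
python3 - <<'E'
from h import *
a=snap('scene','s2.png');b=snap('top','t2.png')
w=np.hstack([a[120:420,200:560],b[80:380,100:460]])[:,:,::-1];cv2.imwrite('pics/c2.png',w)
E
```

```text
clock: 6.45
tcp_pos: [0.6406, 0.1362, 0.1176]
orientation: [0.356, 2.982, 0.714]
contact_force: [-0.5, 0.5, -2.0]
grip_width: 0.0103
gripper_force: 89.7
```

View pics/c2.png

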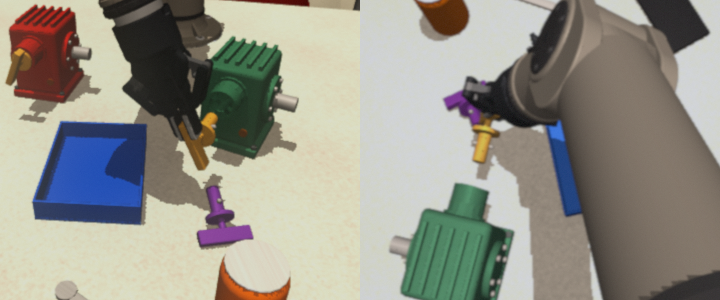

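The plug is fully out and held, with its shank clear of the boss: wing at crop (205,150), and wrist force about 2 N, which is its weight. I'll lift it and yaw it so the gripper leans back towards the robot over the tray.

```bash
cat >> h.py <<'E'
T=np.array([.619,-.010,0]);YT=np.radians(11.7);ux=np.array([np.cos(YT),np.sin(YT),0]);uy=np.array([-np.sin(YT),np.cos(YT),0])
def place(phi,h,xt=.03,yt=-.02):
    R,x,w=frame(phi,YT-np.pi/2);return T+xt*ux+yt*uy+[0,0,h]+.0088*w,R
E
python3 -m jog '[{"rx":0,"ry":0,"rz":0,"x":0.05,"y":0,"z":0.4,"jaw":-1},{"rx":0,"ry":0,"rz":0,"x":0.05,"y":0,"z":0.7,"jaw":-1},{"rx":0,"ry":0,"rz":-0.5,"x":0,"y":-0.2,"z":0.7,"jaw":-1},{"rx":0,"ry":0,"rz":-0.8,"x":0,"y":-0.4,"z":0.3,"jaw":-1},{"rx":0,"ry":0,"rz":-0.8,"x":0,"y":-0.4,"z":0,"jaw":-1},{"rx":0,"ry":0,"rz":-0.8,"x":0,"y":-0.4,"z":0,"jaw":-1},{"rx":0,"ry":0,"rz":-0.8,"x":0,"y":-0.4,"z":0,"jaw":-1},{"rx":0,"ry":0,"rz":-0.8,"x":0,"y":-0.4,"z":0,"jaw":-1}]'
python3 - <<'E'
from h import *
p,R=place(27,.2);delta(p,R);print(np.round(get_obs()['joints'],2))
c=camera_params('top')
for u in((482,292),(467,315),(435,347),(538,347),(538,441),(435,441)):print('red',plane(c,*u,.15).round(3))
E
```

```text
clock: 7.55
tcp_pos: [0.6449, 0.004, 0.2434]
orientation: [1.401, 2.485, 0.595]
contact_force: [0.1, 0.3, -3.0]
grip_width: 0.0102
gripper_force: 89.8
shift/60 [ 0.061 -0.472 -0.593] turn/10 [-0.004 -0.013 -1.948] | tcp [0.6449 0.004  0.2434] F [ 0.1  0.3 -3. ] t 7.55 grip 0.010222896880324723 89.82027053833008
[-0.02  0.25  0.05  1.94 -0.47  0.59  0.92]
red [ 0.496 -0.187  0.15 ]
red [ 0.468 -0.167  0.15 ]
red [ 0.429 -0.126  0.15 ]
red [ 0.427 -0.251  0.15 ]
red [ 0.316 -0.243  0.15 ]
red [ 0.317 -0.121  0.15 ]
```

```bash
python3 -m jog '[{"rx":0,"ry":0,"rz":-0.8,"x":0,"y":-0.2,"z":0,"jaw":-1},{"rx":0,"ry":0,"rz":-0.8,"x":0.03,"y":-0.17,"z":0,"jaw":-1},{"rx":0,"ry":0,"rz":-0.35,"x":0.03,"y":-0.1,"z":-0.1,"jaw":-1},{"rx":0.14,"ry":-0.69,"rz":0,"x":0,"y":0,"z":-0.2,"jaw":-1},{"rx":0.14,"ry":-0.69,"rz":0,"x":0,"y":0,"z":-0.2,"jaw":-1},{"rx":0.14,"ry":-0.69,"rz":0,"x":0,"y":0,"z":-0.1,"jaw":-1},{"rx":0.14,"ry":-0.69,"rz":0,"x":0,"y":0,"z":0,"jaw":-1},{"rx":0,"ry":0,"rz":0,"x":0,"y":0,"z":0,"jaw":-1}]'
python3 - <<'E'
from h import *
p,R=place(55,.12);delta(p,R);print(np.round(get_obs()['joints'],2))
snap('scene','s3.png')
E
```

```text
clock: 8.55
tcp_pos: [0.6538, -0.0186, 0.2373]
orientation: [1.607, 2.027, 0.831]
contact_force: [-0.8, -1.2, -2.4]
grip_width: 0.0101
gripper_force: 89.9
shift/60 [-0.14  -0.107 -1.872] turn/10 [ 0.057 -1.234 -0.258] | tcp [ 0.6538 -0.0186  0.2373] F [-0.8 -1.2 -2.4] t 8.55 grip 0.010133434882155908 89.86502766609192
[ 0.24  0.22 -0.22  2.15 -1.25  0.18  1.45]
```

View pics/s3.png

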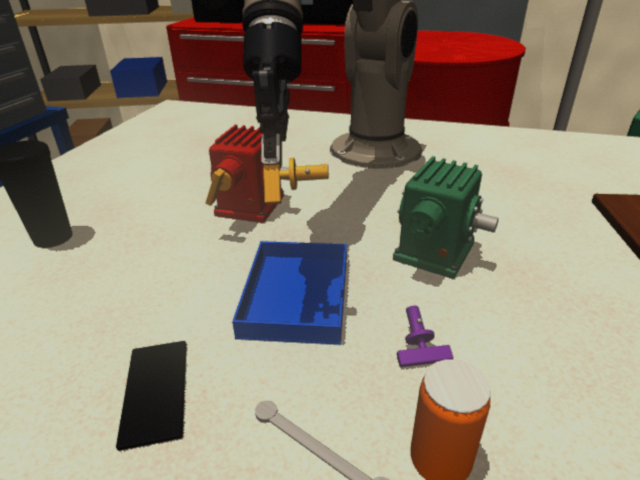

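The plug is held over the tray at (270,180) with its shank to the right. Joint 6 is at its limit, so I'll lean the tool diagonally instead (yaw −45°, lean 50°, shank 12° down).

```bash
cat >> h.py <<'E'
def place2(h,phi=50,yaw=-45,pitch=12,xt=.03,yt=-.005):
    R,x,w=frame(phi,np.radians(yaw)); l=np.cross([0,0,1],x)
    Q=Ro.from_rotvec(-l*np.radians(pitch)).as_matrix(); R,x,w=Q@R,Q@x,Q@w
    c=T+xt*ux+yt*uy+np.array([0,0,h]); t=np.cross(w,x)
    low=min((c+a*.01*x-.036*w+b*.006*t)[2] for a in(-1,1) for b in(-1,1))
    s=c-.07*x;print('wing low',low,'shank low',s[2]-.0095*np.hypot(x[0],x[1]),'collar',(c-.025*x)[2]-.02*np.hypot(x[0],x[1]),'shank end tray',(s-T)@ux,(s-T)@uy)
    return c+.0088*w,R
E
python3 - <<'E'
from h import *
p,R=place2(.18);delta(p,R)
E
```

```text
wing low 0.15079037419220165 shank low 0.1561537794357857 collar 0.1552392557148799 shank end tray -0.007591774652108971 0.05222800756386184
shift/60 [-0.171  0.081 -0.862] turn/10 [-0.889 -1.341  3.127] | tcp [ 0.6541 -0.0176  0.2373] F [-0.6  0.  -1.3] t 8.6 grip 0.01033713230492684 89.8620343208313
```

```bash
python3 -m jog '[{"rx":-0.18,"ry":-0.27,"rz":0.62,"x":0,"y":0,"z":0,"jaw":-1},{"rx":-0.18,"ry":-0.27,"rz":0.62,"x":-0.03,"y":0.01,"z":0,"jaw":-1},{"rx":-0.18,"ry":-0.27,"rz":0.62,"x":-0.05,"y":0.02,"z":-0.1,"jaw":-1},{"rx":-0.18,"ry":-0.27,"rz":0.62,"x":-0.05,"y":0.02,"z":-0.2,"jaw":-1},{"rx":-0.18,"ry":-0.27,"rz":0.62,"x":-0.05,"y":0.02,"z":-0.2,"jaw":-1},{"rx":0,"ry":0,"rz":0,"x":0,"y":0,"z":0,"jaw":-1}]'
python3 - <<'E'
from h import *
p,R=place2(.15);delta(p,R);print(np.round(get_obs()['joints'],2))
E
```

```text
clock: 9.35
tcp_pos: [0.6435, -0.0122, 0.2025]
orientation: [0.887, 2.308, 0.947]
contact_force: [0.6, -0.5, -2.8]
grip_width: 0.0099
gripper_force: 89.8
wing low 0.12079037419220164 shank low 0.1261537794357857 collar 0.1252392557148799 shank end tray -0.007591774652108971 0.05222800756386184
shift/60 [ 0.004 -0.01  -0.782] turn/10 [-0.039 -0.129  0.215] | tcp [ 0.6435 -0.0122  0.2025] F [ 0.6 -0.5 -2.8] t 9.35 grip 0.009927037786439934 89.78657484054565
[ 0.99  0.52 -0.97  2.13 -1.33  0.19  2.35]
```

```bash
python3 -m jog '[{"rx":0,"ry":0,"rz":0,"x":0,"y":0,"z":-0.25,"jaw":-1},{"rx":0,"ry":0,"rz":0,"x":0,"y":0,"z":-0.25,"jaw":-1},{"rx":0,"ry":0,"rz":0,"x":0,"y":0,"z":-0.25,"jaw":-1},{"rx":0,"ry":0,"rz":0,"x":0,"y":0,"z":0,"jaw":-1}]'
python3 - <<'E'
from h import *
p,R=place2(.11);delta(p,R);print(np.round(get_obs()['joints'],2))
a=snap('scene','s4.png');b=snap('top','t4.png');cv2.imwrite('pics/c4.png',np.hstack([a[0:400,180:540],b[0:400,100:500]])[:,:,::-1])
E
```

```text
clock: 9.85
tcp_pos: [0.6467, -0.0205, 0.1692]
orientation: [0.879, 2.331, 0.953]
contact_force: [1.0, 0.2, -3.0]
grip_width: 0.0102
gripper_force: 89.8
wing low 0.08079037419220163 shank low 0.0861537794357857 collar 0.08523925571487992 shank end tray -0.007591774652108971 0.05222800756386184
shift/60 [-0.048  0.13  -0.895] turn/10 [-0.046 -0.211  0.12 ] | tcp [ 0.6467 -0.0205  0.1692] F [ 1.   0.2 -3. ] t 9.85 grip 0.010198486554878145 89.79500412940979
[ 0.98  0.6  -0.94  2.12 -1.37  0.17  2.44]
```

View pics/c4.png

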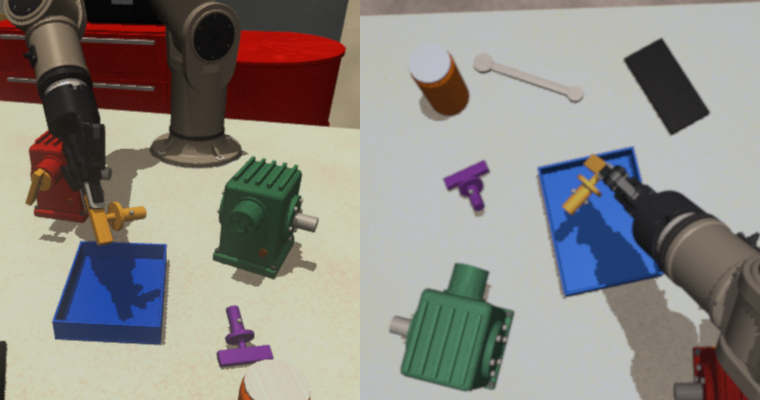

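Both views show the plug above the tray, at top-crop (590,180), but with joints 5 and 6 on their limits and the forearm low over the red unit. I'll go back to upright and come in with the opposite wrist bend (joint 5 positive).

```bash
python3 - <<'E'
from h import *
p,R=place2(.24,27,-60,0,.02,-.015);delta(p,R)
p,R=place2(.26,0,-60,0,.02,-.015);delta(p,R)
E
```

```text
wing low 0.20519982213078147 shank low 0.23049999999999998 collar 0.22 shank end tray -0.0019794719177183523 0.05145978343493327
shift/60 [-0.144 -0.045  1.292] turn/10 [-0.507  2.358 -1.582] | tcp [ 0.6468 -0.02    0.1703] F [ 0.  -0.5 -2.3] t 9.95 grip 0.010461808830756172 89.79259371757507
wing low 0.224 shank low 0.2505 collar 0.24000000000000002 shank end tray -0.0019794719177183523 0.05145978343493327
shift/60 [-0.086 -0.011  1.641] turn/10 [-2.176  4.487 -1.755] | tcp [ 0.6468 -0.02    0.1703] F [ 0.  -0.5 -2.3] t 9.95 grip 0.010461808830756172 89.79259371757507
```

```bash
python3 -m jog '[{"rx":0,"ry":0,"rz":0,"x":0,"y":0,"z":0.4,"jaw":-1},{"rx":-0.3,"ry":0.6,"rz":-0.24,"x":0,"y":0,"z":0.4,"jaw":-1},{"rx":-0.3,"ry":0.6,"rz":-0.24,"x":0,"y":0,"z":0.4,"jaw":-1},{"rx":-0.3,"ry":0.6,"rz":-0.24,"x":-0.04,"y":0,"z":0.4,"jaw":-1},{"rx":-0.3,"ry":0.6,"rz":-0.24,"x":-0.04,"y":0,"z":0,"jaw":-1},{"rx":-0.3,"ry":0.6,"rz":-0.24,"x":0,"y":0,"z":0,"jaw":-1},{"rx":-0.3,"ry":0.6,"rz":-0.24,"x":0,"y":0,"z":0,"jaw":-1},{"rx":-0.3,"ry":0.6,"rz":-0.24,"x":0,"y":0,"z":0,"jaw":-1}]'
python3 - <<'E'
from h import *
p,R=place2(.26,0,-60,0,.02,-.015);delta(p,R)
print(np.round(get_obs()['joints'],2))
p,R=place2(.26,0,-130,0,.02,-.015);delta(p,R)
E
```

```text
clock: 10.95
tcp_pos: [0.6439, -0.0132, 0.2316]
orientation: [1.419, 2.689, 0.24]
contact_force: [-0.2, 0.2, -3.1]
grip_width: 0.0104
gripper_force: 89.8
wing low 0.224 shank low 0.2505 collar 0.24000000000000002 shank end tray -0.0019794719177183523 0.05145978343493327
shift/60 [-0.038 -0.124  0.62 ] turn/10 [-0.521  0.906 -0.434] | tcp [ 0.6439 -0.0132  0.2316] F [-0.2  0.2 -3.1] t 10.95 grip 0.010407960663790376 89.76392984390259
[-0.06  0.35  0.04  1.76 -0.14  0.88  0.66]
wing low 0.224 shank low 0.2505 collar 0.24000000000000002 shank end tray 0.07493434593731584 0.028384532225659804
shift/60 [-0.038 -0.124  0.62 ] turn/10 [ 0.1    1.117 -7.414] | tcp [ 0.6439 -0.0132  0.2316] F [-0.2  0.2 -3.1] t 10.95 grip 0.010407960663790376 89.76392984390259
```

```bash
python3 -m jog '[{"rx":-0.2,"ry":0.35,"rz":-0.6,"x":-0.02,"y":-0.05,"z":0.2,"jaw":-1},{"rx":-0.2,"ry":0.35,"rz":-0.6,"x":-0.02,"y":-0.05,"z":0.2,"jaw":-1},{"rx":-0.1,"ry":0.2,"rz":-0.9,"x":0,"y":0,"z":0.1,"jaw":-1},{"rx":0,"ry":0,"rz":-1,"x":0,"y":0,"z":0,"jaw":-1},{"rx":0,"ry":0,"rz":-1,"x":0,"y":0,"z":0,"jaw":-1},{"rx":0,"ry":0,"rz":-1,"x":0,"y":0,"z":0,"jaw":-1},{"rx":0,"ry":0,"rz":-1,"x":0,"y":0,"z":0,"jaw":-1},{"rx":0,"ry":0,"rz":-1,"x":0,"y":0,"z":0,"jaw":-1}]'
python3 - <<'E'
from h import *
print(np.round(get_obs()['joints'],2))
p,R=place2(.26,50,-130,0,.02,-.015);delta(p,R)
E
```

```text
clock: 11.95
tcp_pos: [0.6415, -0.0192, 0.2607]
orientation: [2.799, 1.4, -0.019]
contact_force: [-0.1, 0.5, -2.0]
grip_width: 0.0103
gripper_force: 89.8
[-0.32  0.41  0.34  1.62 -0.13  1.14 -0.6 ]
wing low 0.23226337939257072 shank low 0.2505 collar 0.24000000000000002 shank end tray 0.07493434593731584 0.028384532225659804
shift/60 [-0.083  0.048  0.082] turn/10 [-3.019 -3.946 -0.254] | tcp [ 0.6415 -0.0192  0.2607] F [-0.1  0.5 -2. ] t 11.95 grip 0.010288196967859077 89.77404713630676
```

```bash
python3 -m jog '[{"rx":-0.5,"ry":-0.66,"rz":-0.04,"x":-0.01,"y":0.01,"z":0,"jaw":-1},{"rx":-0.5,"ry":-0.66,"rz":-0.04,"x":-0.01,"y":0.01,"z":0,"jaw":-1},{"rx":-0.5,"ry":-0.66,"rz":-0.04,"x":-0.01,"y":0.01,"z":0,"jaw":-1},{"rx":-0.5,"ry":-0.66,"rz":-0.04,"x":-0.01,"y":0.01,"z":0,"jaw":-1},{"rx":-0.5,"ry":-0.66,"rz":-0.04,"x":-0.01,"y":0.01,"z":0,"jaw":-1},{"rx":-0.5,"ry":-0.66,"rz":-0.04,"x":-0.01,"y":0.01,"z":0,"jaw":-1},{"rx":0,"ry":0,"rz":0,"x":0,"y":0,"z":0,"jaw":-1}]'
python3 - <<'E'
from h import *
print(np.round(get_obs()['joints'],2))
p,R=place2(.26,50,-130,0,.02,-.015);delta(p,R)
p,R=place2(.22,50,-90,12,.02,-.015);delta(p,R)
E
```

```text
clock: 12.82
tcp_pos: [0.6367, -0.0159, 0.2578]
orientation: [2.128, 1.009, 0.427]
contact_force: [-0.1, 0.0, -3.3]
grip_width: 0.0103
gripper_force: 89.8
[-1.04  0.3   0.73  2.14  1.04  0.6  -1.9 ]
wing low 0.23226337939257072 shank low 0.2505 collar 0.24000000000000002 shank end tray 0.07493434593731584 0.028384532225659804
shift/60 [-0.005 -0.007  0.13 ] turn/10 [-0.119 -0.25  -0.043] | tcp [ 0.6367 -0.0159  0.2578] F [-0.1  0.  -3.3] t 12.825 grip 0.010251322279235676 89.8421323299408
wing low 0.19079037419220166 shank low 0.1961537794357857 collar 0.1952392557148799 shank end tray 0.033884913448858946 0.05204771099554457
shift/60 [-0.031 -0.059 -0.538] turn/10 [-1.178  0.134  3.971] | tcp [ 0.6367 -0.0159  0.2578] F [-0.1  0.  -3.3] t 12.825 grip 0.010251322279235676 89.8421323299408
```

```bash
python3 -m jog '[{"rx":-0.2,"ry":0.03,"rz":0.67,"x":0,"y":-0.01,"z":0,"jaw":-1},{"rx":-0.2,"ry":0.03,"rz":0.67,"x":0,"y":-0.01,"z":0,"jaw":-1},{"rx":-0.2,"ry":0.03,"rz":0.67,"x":-0.01,"y":-0.01,"z":0,"jaw":-1},{"rx":-0.2,"ry":0.02,"rz":0.67,"x":-0.01,"y":-0.01,"z":0,"jaw":-1},{"rx":-0.2,"ry":0.02,"rz":0.67,"x":-0.01,"y":-0.01,"z":0,"jaw":-1},{"rx":-0.2,"ry":0,"rz":0.67,"x":0,"y":-0.01,"z":0,"jaw":-1},{"rx":0,"ry":0,"rz":0,"x":0,"y":0,"z":0,"jaw":-1}]'
python3 - <<'E'
from h import *
print(np.round(get_obs()['joints'],2))
p,R=place2(.22,50,-90,12,.02,-.015);delta(p,R)
E
```

```text
clock: 13.7
tcp_pos: [0.6373, -0.0263, 0.2614]
orientation: [1.567, 1.702, 0.594]
contact_force: [-0.9, -0.4, -2.6]
grip_width: 0.0102
gripper_force: 89.9
[-0.82  0.15  0.67  2.33  2.22  0.26 -2.26]
wing low 0.19079037419220166 shank low 0.1961537794357857 collar 0.1952392557148799 shank end tray 0.033884913448858946 0.05204771099554457
shift/60 [-0.04   0.114 -0.598] turn/10 [-0.015  0.047  0.079] | tcp [ 0.6373 -0.0263  0.2614] F [-0.9 -0.4 -2.6] t 13.7 grip 0.010211870384042268 89.91772055625916
```

```bash
python3 -m jog '[{"rx":0,"ry":0,"rz":0,"x":-0.01,"y":0.03,"z":-0.3,"jaw":-1},{"rx":0,"ry":0,"rz":0,"x":-0.01,"y":0.03,"z":-0.3,"jaw":-1},{"rx":0,"ry":0,"rz":0,"x":-0.01,"y":0.03,"z":-0.3,"jaw":-1},{"rx":0,"ry":0,"rz":0,"x":-0.01,"y":0.02,"z":-0.3,"jaw":-1},{"rx":0,"ry":0,"rz":0,"x":0,"y":0,"z":-0.3,"jaw":-1},{"rx":0,"ry":0,"rz":0,"x":0,"y":0,"z":0,"jaw":-1}]'
python3 - <<'E'
from h import *
print(np.round(get_obs()['joints'],2))
p,R=place2(.033,50,-90,12,.02,-.015);delta(p,R)
a=snap('scene','s5.png');b=snap('top','t5.png');cv2.imwrite('pics/c5.png',np.hstack([a[0:400,180:540],b[0:400,100:500]])[:,:,::-1])
E
```

```text
clock: 14.45
tcp_pos: [0.6348, -0.0167, 0.1691]
orientation: [1.566, 1.707, 0.591]
contact_force: [-0.6, 0.4, -2.2]
grip_width: 0.0102
gripper_force: 89.8
[-0.54  0.35  0.35  2.38  2.62  0.46 -2.74]
wing low 0.003790374192201627 shank low 0.009153779435785695 collar 0.008239255714879906 shank end tray 0.033884913448858946 0.05204771099554457
shift/60 [ 2.000e-03 -4.600e-02 -2.177e+00] turn/10 [-0.004  0.028  0.065] | tcp [ 0.6348 -0.0167  0.1691] F [-0.6  0.4 -2.2] t 14.45 grip 0.010238443999522555 89.77766275405884
```

View pics/c5.png

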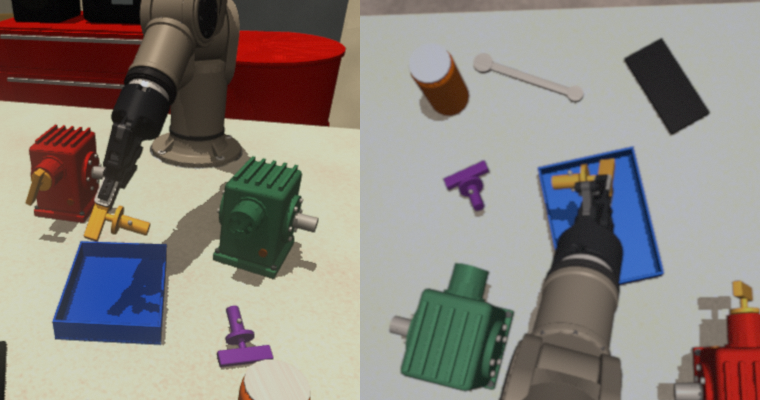

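The arm now comes in between the units, with the plug above the tray at top-crop (585,180) and joint 7 near its limit. I'll ease the yaw and keep lowering.

```bash
python3 -m jog '[{"rx":0,"ry":0,"rz":0.5,"x":0,"y":-0.02,"z":-0.1,"jaw":-1},{"rx":0,"ry":0,"rz":0.5,"x":0,"y":-0.02,"z":-0.2,"jaw":-1},{"rx":0,"ry":0,"rz":0.5,"x":0,"y":-0.04,"z":-0.3,"jaw":-1},{"rx":0,"ry":0,"rz":0.1,"x":0,"y":-0.04,"z":-0.3,"jaw":-1},{"rx":0,"ry":0,"rz":0,"x":0,"y":-0.04,"z":-0.3,"jaw":-1},{"rx":0,"ry":0,"rz":0,"x":0,"y":0,"z":0,"jaw":-1}]'
python3 - <<'E'
from h import *
print(np.round(get_obs()['joints'],2))
p,R=place2(.033,50,-75,12,.02,-.02);delta(p,R)
E
```

```text
clock: 15.3
tcp_pos: [0.6349, -0.0268, 0.0977]
orientation: [1.334, 1.941, 0.729]
contact_force: [-0.8, -0.2, -2.3]
grip_width: 0.0102
gripper_force: 89.8
[-0.04  0.51  0.02  2.39  3.24  0.65 -2.91]
wing low 0.003790374192201628 shank low 0.009153779435785695 collar 0.00823925571487991 shank end tray 0.016058571959864557 0.04835679568432686
shift/60 [ 0.015  0.011 -0.986] turn/10 [-0.01   0.03  -0.041] | tcp [ 0.6349 -0.0268  0.0977] F [-0.8 -0.2 -2.3] t 15.3 grip 0.010191558138480323 89.84080910682678
```

```bash
python3 -m jog '[{"rx":0,"ry":0,"rz":0.4,"x":0,"y":0,"z":0,"jaw":-1},{"rx":0,"ry":0,"rz":0.4,"x":0,"y":0,"z":-0.2,"jaw":-1},{"rx":0,"ry":0,"rz":0.4,"x":0,"y":0,"z":-0.2,"jaw":-1},{"rx":0,"ry":0,"rz":0,"x":0,"y":0,"z":-0.2,"jaw":-1},{"rx":0,"ry":0,"rz":0,"x":0,"y":0,"z":-0.15,"jaw":-1},{"rx":0,"ry":0,"rz":0,"x":0,"y":0,"z":0,"jaw":-1}]'
python3 - <<'E'
from h import *
print(np.round(get_obs()['joints'],2))
p,R=place2(.033,50,-64,12,.02,-.02);delta(p,R)
E
```

```text
clock: 16.05
tcp_pos: [0.6341, -0.0246, 0.0522]
orientation: [1.14, 2.105, 0.831]
contact_force: [-0.0, 0.9, -1.7]
grip_width: 0.0099
gripper_force: 89.8
[ 0.2   0.64 -0.11  2.33  3.58  0.71 -2.9 ]
wing low 0.003790374192201626 shank low 0.009153779435785695 collar 0.008239255714879906 shank end tray 0.0030878955825141075 0.046348828892426044
shift/60 [ 0.033 -0.047 -0.227] turn/10 [-0.025  0.019 -0.159] | tcp [ 0.6341 -0.0246  0.0522] F [-0.   0.9 -1.7] t 16.05 grip 0.009947934709222351 89.80499982833862
```

```bash
python3 -m jog '[{"rx":0,"ry":0,"rz":0,"x":0.02,"y":-0.02,"z":-0.07,"jaw":-1},{"rx":0,"ry":0,"rz":0,"x":0,"y":0,"z":-0.07,"jaw":-1},{"rx":0,"ry":0,"rz":0,"x":0,"y":0,"z":-0.03,"jaw":-1},{"rx":0,"ry":0,"rz":0,"x":0,"y":0,"z":0,"jaw":-1}]' 60
python3 - <<'E'
from h import *
print(get_obs()['contact_force'])
b=snap('top','t6.png');a=snap('scene','s6.png');w=snap('wrist','w6.png');cv2.imwrite('pics/c6.png',np.hstack([cv2.resize(a[200:380,200:400],(400,360)),w[100:460,150:550]])[:,:,::-1])
E
```

```text
clock: 16.55
tcp_pos: [0.6355, -0.0268, 0.0424]
orientation: [1.141, 2.104, 0.831]
contact_force: [-0.4, -0.2, -2.3]
grip_width: 0.0103
gripper_force: 89.9
[-0.38487226 -0.18405322 -2.3079471 ]
```

View pics/c6.png

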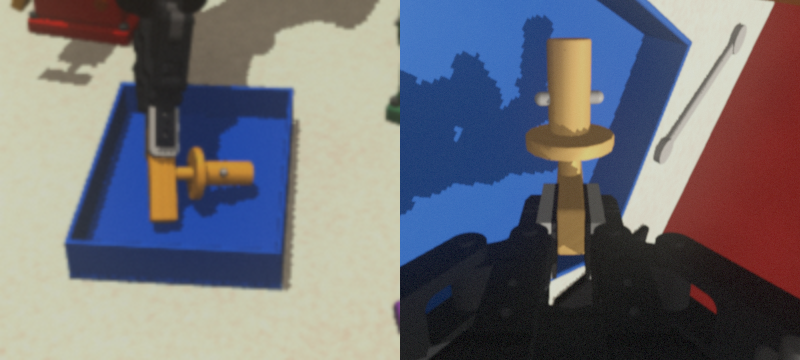

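The plug is inside the tray, clear of the walls (scene crop: wing at (163,180), shank at (235,172)), and not yet touching. I'll creep down.

```bash
for i in 1; do python3 -m jog '[{"rx":0,"ry":0,"rz":0,"x":0,"y":0,"z":-0.03,"jaw":-1},{"rx":0,"ry":0,"rz":0,"x":0,"y":0,"z":-0.03,"jaw":-1},{"rx":0,"ry":0,"rz":0,"x":0,"y":0,"z":0,"jaw":-1}]'; done
```

```text
clock: 17.08
tcp_pos: [0.6361, -0.0268, 0.0396]
orientation: [1.139, 2.102, 0.832]
contact_force: [-1.8, 0.1, 2.2]
grip_width: 0.0107
gripper_force: 90.7
```

```bash
python3 -m jog '[{"rx":0,"ry":0,"rz":0,"x":0,"y":0,"z":-0.025,"jaw":-1},{"rx":0,"ry":0,"rz":0,"x":0,"y":0,"z":0,"jaw":-1}]'
```

```text
clock: 17.32
tcp_pos: [0.6365, -0.0267, 0.039]
orientation: [1.138, 2.1, 0.833]
contact_force: [-4.2, -1.1, 8.3]
grip_width: 0.0101
gripper_force: 91.5
```

It has touched down (about 10 N). I'll open the jaws in small steps so the wing settles against the lower finger.

```bash
python3 -m jog '[{"rx":0,"ry":0,"rz":0,"x":0,"y":0,"z":0.02,"jaw":-0.72},{"rx":0,"ry":0,"rz":0,"x":0,"y":0,"z":0,"jaw":-0.68},{"rx":0,"ry":0,"rz":0,"x":0,"y":0,"z":0,"jaw":-0.64},{"rx":0,"ry":0,"rz":0,"x":0,"y":0,"z":0,"jaw":-0.6},{"rx":0,"ry":0,"rz":0,"x":0,"y":0,"z":0,"jaw":-0.55},{"rx":0,"ry":0,"rz":0,"x":0,"y":0,"z":0,"jaw":-0.5}]' 20
python3 - <<'E'
from h import *
a=snap('scene','s7.png');w=snap('wrist','w7.png');cv2.imwrite('pics/c7.png',np.hstack([cv2.resize(a[200:380,200:400],(400,360)),w[100:460,150:550]])[:,:,::-1])
E
```

```text
clock: 18.08
tcp_pos: [0.6356, -0.0268, 0.0386]
orientation: [1.14, 2.103, 0.831]
contact_force: [-0.5, -0.9, -0.7]
grip_width: 0.0215
gripper_force: 0.3
```

View pics/c7.png

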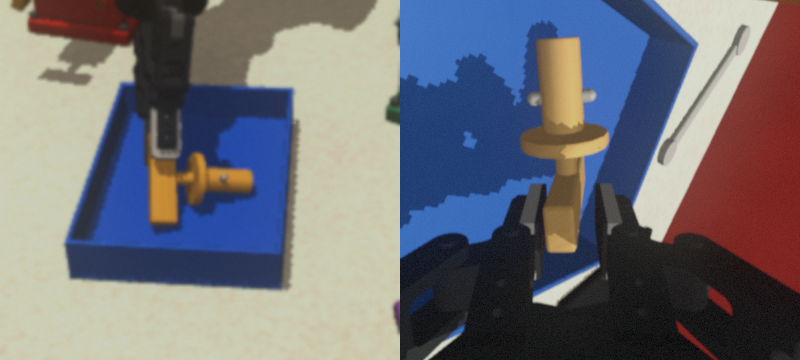

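The wing now rests on the lower finger, with the collar and shank on the tray floor (wing in the wrist crop at (563,220)). Next I'll open a little more, then withdraw along the fingers.

```bash
python3 -m jog '[{"rx":0,"ry":0,"rz":0,"x":0,"y":0,"z":0,"jaw":-0.43},{"rx":0,"ry":0,"rz":0,"x":0,"y":0,"z":0,"jaw":-0.36},{"rx":0,"ry":0,"rz":0,"x":0,"y":0,"z":0,"jaw":-0.29},{"rx":0,"ry":0,"rz":0,"x":0,"y":0,"z":0,"jaw":-0.22},{"rx":0,"ry":0,"rz":0,"x":0,"y":0,"z":0,"jaw":-0.22}]'
python3 - <<'E'
from h import *
print(Ro.from_rotvec(get_obs()['orientation']).as_matrix()[:,2])
a=snap('scene','s8.png');w=snap('wrist','w8.png');cv2.imwrite('pics/c8.png',np.hstack([cv2.resize(a[200:380,200:400],(400,360)),w[100:460,150:550]])[:,:,::-1])
E
```

```text
clock: 18.8
tcp_pos: [0.6356, -0.0268, 0.0387]
orientation: [1.14, 2.103, 0.831]
contact_force: [-0.7, -0.1, -1.0]
grip_width: 0.0333
gripper_force: 0.1
[ 0.74383926  0.23856501 -0.62433156]
```

View pics/c8.png

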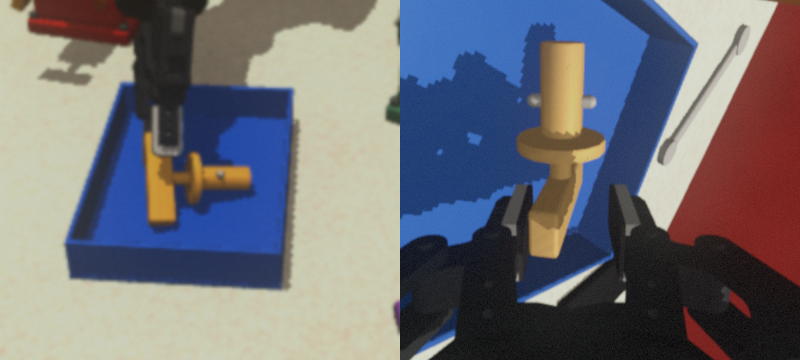

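```bash
python3 -m jog '[{"rx":0,"ry":0,"rz":0,"x":-0.07,"y":-0.024,"z":0.062,"jaw":-0.2},{"rx":0,"ry":0,"rz":0,"x":-0.07,"y":-0.024,"z":0.062,"jaw":-0.2},{"rx":0,"ry":0,"rz":0,"x":-0.11,"y":-0.036,"z":0.093,"jaw":-0.2},{"rx":0,"ry":0,"rz":0,"x":-0.15,"y":-0.048,"z":0.125,"jaw":-0.2},{"rx":0,"ry":0,"rz":0,"x":-0.15,"y":-0.048,"z":0.125,"jaw":-0.2},{"rx":0,"ry":0,"rz":0,"x":-0.15,"y":-0.048,"z":0.25,"jaw":-0.2},{"rx":0,"ry":0,"rz":0,"x":-0.1,"y":0,"z":0.4,"jaw":-0.2},{"rx":0,"ry":0,"rz":0,"x":0,"y":0,"z":0.4,"jaw":-0.2}]'
python3 -m jog '[{"rx":0,"ry":0,"rz":0,"x":0,"y":0,"z":0.5,"jaw":-0.2},{"rx":0,"ry":0,"rz":0,"x":0,"y":0,"z":0.3,"jaw":-0.2},{"rx":0,"ry":0,"rz":0,"x":0,"y":0,"z":0,"jaw":-0.2},{"rx":0,"ry":0,"rz":0,"x":0,"y":0,"z":0,"jaw":-0.2}]'
python3 - <<'E'
from h import *
print(np.round(get_obs()['joints'],2))
snap('scene','s9.png')
E
```

```text
clock: 19.9
tcp_pos: [0.5863, -0.0407, 0.1302]
orientation: [1.141, 2.105, 0.829]
contact_force: [0.4, 0.4, 0.6]
grip_width: 0.034
gripper_force: 0.0
clock: 20.4
tcp_pos: [0.5869, -0.0411, 0.177]
orientation: [1.142, 2.104, 0.83]
contact_force: [-0.4, 0.3, -0.0]
grip_width: 0.0343
gripper_force: 0.0
[ 0.75  0.35 -0.66  2.37  3.69  0.37 -2.95]
```

View pics/s9.png

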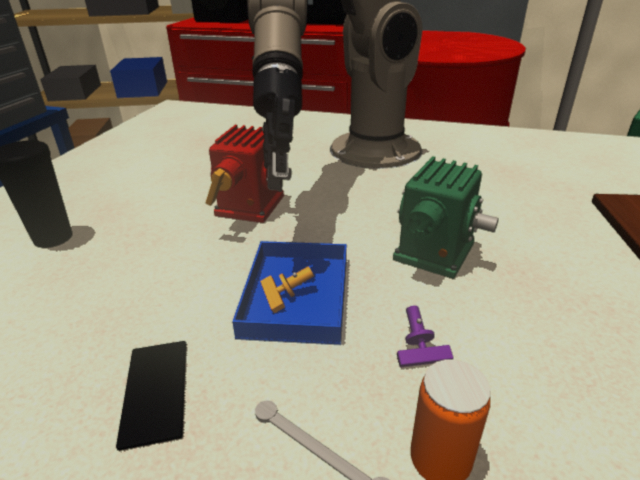

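The plug lies flat in the tray at (285,288). The red unit, the purple look-alike and everything else are undisturbed, and the gripper is clear with zero force.

```bash
python3 -c "
from bench import r
print(r.hand_in())"
```

```text
the job is handed in; nothing more can be done
None
```

I unscrewed the green unit's brass plug, drew it straight out and lowered it into the blue tray, where it is lying flat; the red unit's plug was left alone, and the job was handed in at about 20 s of the 45 s allowed.

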